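Open a push-and-turn safety cap

TASK

Open the white bottle of descaling tablets, the one with the orange child-safe cap: press the cap down, keep it pressed while you twist it anticlockwise (seen from above) until it comes free, then lift it off. Finish while still holding the cap, level and still, about a hand's breadth straight above the open bottle; do not put it down or let go. Leave the blue bottle shut, and do not knock or shift the mug, glass, timer, teaspoon or soap dispenser.

Things in the scene. Friction and masses are not known exactly. Their poses are not given: they have to be found in the camera images.
- bottle_white: White bottle to be opened (grey label band, thin orange stripe): round, 77 mm wide, shoulder (radius 26, sloping out to 38) at 96, neck up to 112; clamped in a grey holder dish (92 wide, 24 tall) stuck to the worktop, so it never tips, turns or slides. Origin: centre of the underside, z up. 
- cap_white: Loose orange safety cap, about 50 g, of the white bottle. 50 mm wide, 32 tall, finely ribbed, solid in its upper 14; origin at the centre of its underside, z up out of its top, x along the one raised mark on the top. Shut: underside 103 mm and top 135 above the worktop, x along the bottle's x within 0.1 rad. Grip the upper half of its side from above, at any yaw.
- cap_white_top (a point): Centre of the orange cap's flat top. Locked, the cap cannot lift and turns only 0.1 rad either way; a spring inside holds it up with 6 N. Pressed, it moves 7 mm to a firm stop (9.5 N of spring); 4.5 mm or more frees it to turn anticlockwise seen from above.
- mouth_white (a point): Centre of the white bottle's mouth, 112 mm above the worktop, fixed. Turned with the cap kept down, the cap is free to lift from 0.95 rad and meets a firm stop at 1.2 rad; when the push ends there its spring raises it up to 11 mm. It then lifts straight off, clear of the neck after rising 20 mm.
- bottle_blue: Blue bottle, to be left shut (white cap, pale label): same size and holder as the white bottle, round, 77 mm wide, shoulder (radius 26, sloping out to 38) at 96, neck up to 112; clamped in a grey holder dish (92 wide, 24 tall) stuck to the worktop, so it never tips, turns or slides. Origin: centre of the underside, z up. 
- cap_blue: White safety cap of the blue bottle, to be left alone. 50 mm wide, 32 tall, finely ribbed, solid in its upper 14; origin at the centre of its underside, z up out of its top, x along the one raised mark on the top. Shut: underside 103 mm and top 135 above the worktop, x along the bottle's x within 0.1 rad. 
- mug: White mug, 79 wide, 89 tall, 114 with its handle, loose; origin at the underside. Leave standing.
- tumbler: Clear drinking glass, 77 wide, 89 tall, loose; origin at the centre of the underside. Leave standing.
- timer: Round kitchen timer, white base with a brass dial, 68 wide, 53 tall, loose; origin at the centre of the underside. Leave alone.
- spoon: Steel teaspoon lying flat, 130 long, 11 tall, loose. Leave alone.
- soap: Dark soap dispenser with a black pump head, 197 tall, 76 across, fixed; origin at the centre of the underside. Leave alone.

How it is judged (in metres and radians):
On the way, in this order (a step that is already met when the one before it is completed fails the run):
1. the orange cap is pressed down on its bottle, still in its shut direction (z of cap_white in the frame of bottle_white below 0.0995 m and angle between the x axis of cap_white and the x axis of bottle_white, either way round below 0.5 rad), for 0.05 s.
2. the cap, still on the neck, is twisted free (angle between the x axis of cap_white and the x axis of bottle_white, either way round above 0.85 rad and z of cap_white in the frame of bottle_white below 0.115 m and horizontal distance between cap_white and bottle_white below 0.006 m), for 0.05 s.
At the end, for the whole second after the job is handed in: The fingers grip the orange cap (over 1 N) and hold it still (under 0.03 m/s and 0.3 rad/s) and upright within 0.25 rad, 40 to 177 mm above its shut height and within 35 mm sideways of the bottle's axis, touching no part of the bottle; the blue bottle's cap is still shut and locked (z of cap_white in the frame of bottle_white between 0.143 and 0.28 m and horizontal distance between cap_white and bottle_white below 0.035 m and angle between cap_white's own z axis and vertical below 0.25 rad and contact force between the fingers and cap_white above 1 N and contact force between cap_white and bottle_white below 0.1 N and linear speed of cap_white below 0.03 m/s and angular speed of cap_white below 0.3 rad/s and horizontal distance between cap_blue and bottle_blue below 0.005 m and z of cap_blue in the frame of bottle_blue below 0.107 m and angle between the x axis of cap_blue and the x axis of bottle_blue, either way round below 0.25 rad); the arm keeps its last pose, push and grip.
It fails at once if the blue bottle's cap was pressed down or turned (z of cap_blue in the frame of bottle_blue below 0.0995 m or angle between the x axis of cap_blue and the x axis of bottle_blue, either way round above 0.25 rad).
It fails at once if the mug, glass, timer or spoon was shoved or knocked over (distance of any of mug, tumbler, timer, spoon from where it was at the start of the episode above 0.03 m or angle between any of mug, tumbler, timer, spoon's own z axis and vertical above 0.3 rad).
It fails at once if the soap dispenser was pushed (contact force between the arm and soap above 8 N).
It also fails if it takes over 32 s, if anything falls off the work surface, if the arm or the gripper's body presses on something with over 40 N, if the wrist force passes 120 N, or if a joint passes its speed limit or range.

ROBOT

A 6-joint arm with a two-finger parallel gripper is mounted at the origin on a cart in front of the work surface, level with it; the furniture and walls round the work are solid. World frame = base frame: x ahead of the robot, y to its left, z up, the work surface at z = 0. Lengths are in m, angles in degrees, forces in N, time in s.
With the tool pointing down it reaches from about 0.325 to 0.775 m from the base axis. Payload 5.5 kg.
Tool frame: the origin (TCP) lies at the centre of the arm's flange, where the gripper is bolted on; the fingertips stand 182 mm ahead of it and the grasp point (between the pads) lies 163 mm ahead of it; z points along the fingers, y is the direction in which the jaws open and shut (so a half turn about z gives the same grasp; the last joint's range is limited). The gripper opens to 88 mm and grips with 3 to 60 N. Pads are 20 mm wide; open, the fingers measure 115 mm over their backs; the gripper's body (75 mm by 178 mm) begins 61 mm behind the grasp point.
Start: joints at [61.553, 5.22, 70.514, -0, 104.267, -3.249], TCP at [0.255, 0.543, 0.405] pointing down, gripper open.
Joint ranges: [-164.24, 164.24], [-49.07, 125.15], [9.68, 141.18], [-86.29, 266.29], [3.28, 154.24], [-151.56, 151.56]. Speed limits (degrees/s): [147.25, 147.25, 172.46, 180, 180, 180].

INTERFACE

Orientations are given as [roll, pitch, yaw] about the fixed x, y, z axes, in that order (R = Rz(yaw) Ry(pitch) Rx(roll)).
In Python, from station import r gives the robot as it stands. The module is installed in compiled form; this text tells all that it offers. Calls block until the motion is done:
- r.reach(position, orientation): joint-space move of the TCP to a pose.
- r.servo_line(position, rotation=None, speed=0.15): straight line of the TCP; rotation=None keeps the orientation; speed is the mean speed in m/s.
- r.move_joints(angles): joint-space move.
- r.let_go() and r.grab(squeeze=None): open the fingers fully, or close them until they stop; squeeze is the grip in N (None keeps the last).
- r.wait(seconds).
- r.inverse_kinematics(position, orientation): joint angles nearest the present ones, or None.
- r.sense(): the state.
- r.snapshot(name): name is "scene" or "side" or "wrist"; returns a dict with "frame" (384x512x3 uint8, red, green, blue), "fx", "fy", "cx", "cy" (pixels), "dist_coeffs" ([k1, k2, p1, p2, k3] as OpenCV has them; the pictures are not rectified), "R" (3x3) and "t" (3): a world point X has camera coordinates R X + t. Camera axes: x right, y down, z forward; pixel columns grow to the right and rows downward; lengths in m; the calibration is good to about 2 mm. A picture is of the moment at which its call begins. There is no depth.
A pose or a line that the arm cannot do raises r.IKError and nothing moves.
- r.hand_in(): hands the job in, once; it reports no verdict.
The state is a dict: "clock": time; "joints": joint angles; "joint_vel": joint speeds; "joint_torque": joint torques, N m; "tcp_pos": TCP position; "orientation": TCP orientation; "contact_force": force on the tool from outside, world axes, zero at the start; "torque": the same for the moment, N m; "opening": finger opening in m.
Only numpy, scipy, OpenCV 4.12 (cv2) and the standard library are available. Lean on these libraries where they do the work, as an engineer would, in place of code of your own. Each camera call takes 0.05 s, during which the arm holds its last target. There are 200 camera calls.

## Working session

There is one attempt and no reset: what is moved stays moved. The work goes in short steps, each a Python script; the robot and the scene stay as the last script left them, time stands still between calls to the robot, and variables do not carry over. Pictures are saved under pics/ and viewed, about 8 in all and at most 12, crops included, and the job is handed in when it is done.

```bash
mkdir -p pics
python3 - <<'E'
from station import r
import cv2,numpy as np,pickle
d={n:r.snapshot(n) for n in("scene","side","wrist")}
pickle.dump(d,open("s0.pkl","wb"))
cv2.imwrite("pics/a.png",np.hstack([d[n]["frame"][:,:,::-1] for n in("scene","side")])[:, :]) 
im=np.vstack([np.hstack([d["scene"]["frame"],d["side"]["frame"]])])[:,:,::-1]
cv2.imwrite("pics/b.png",cv2.resize(im,(800,300),interpolation=cv2.INTER_AREA))
cv2.imwrite("pics/scene.png",d["scene"]["frame"][:,:,::-1]);cv2.imwrite("pics/side.png",d["side"]["frame"][:,:,::-1])
for n in d: print(n,d[n]["R"],d[n]["t"],d[n]["fx"],d[n]["dist_coeffs"])
print(r.sense())
E
```

```text
scene [[ 0.65310989 -0.75724888  0.00464926]
 [-0.47214232 -0.41199676 -0.77932041]
 [ 0.59205498  0.50678675 -0.6266084 ]] [-0.55396686  0.25477196  0.94961295] 402.1930871499325 [-0.08942664  0.          0.          0.          0.        ]
side [[ 0.21758644 -0.97603304  0.00395462]
 [-0.67731249 -0.15390773 -0.71941657]
 [ 0.70278299  0.15385678 -0.69456761]] [-0.35191348  0.42655719  0.99181506] 418.2417580617718 [-0.0652839  0.         0.         0.         0.       ]
wrist [[ 0.42555826  0.90492538 -0.00319667]
 [ 0.8647192  -0.40560414  0.29621949]
 [ 0.26675995 -0.12882287 -0.95511455]] [-0.59842669 -0.03693943  0.39169479] 330.1083699417387 [-0.08045829  0.          0.          0.          0.        ]
{'clock': 0.15, 'joints': array([ 6.15527656e+01,  5.25474537e+00,  7.05655708e+01, -8.30800236e-04,
        1.04268322e+02, -3.24754872e+00]), 'joint_vel': array([ 0.00922141, -0.00846232, -0.08731956,  0.08442971, -0.07157703,
       -0.04108337]), 'joint_torque': array([ 1.51935452e-03, -4.47043562e+01, -4.06907594e+01,  6.98584062e-02,
        2.74136954e-02, -8.36832010e-05]), 'tcp_pos': array([0.25548156, 0.5429449 , 0.4037548 ]), 'orientation': array([-1.79911459e+02, -4.21714701e-03,  1.54800107e+02]), 'contact_force': array([ 0.01688954, -0.18202759, -0.57658971]), 'torque': array([-0.07062112, -0.00830124, -0.00946298]), 'opening': 0.0878415578519854}
```

View pics/scene.png

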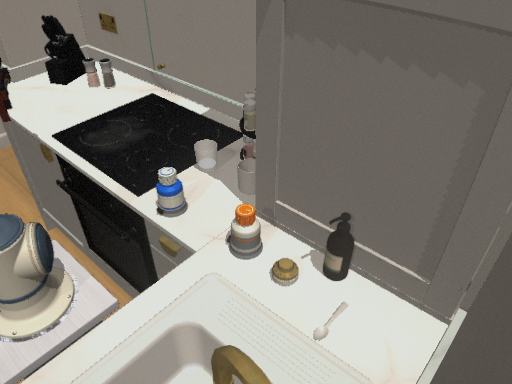

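View pics/side.png

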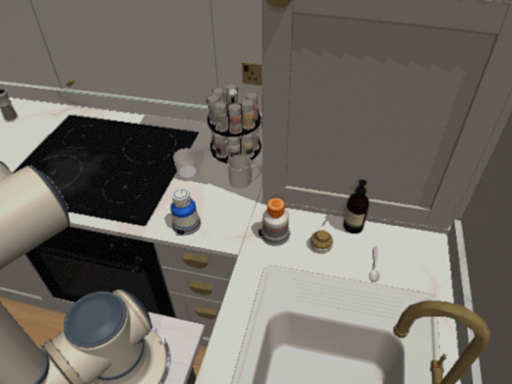

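The scene view shows the orange cap at about (245,214), the blue bottle's white cap at (167,174), the timer at (286,270), the soap at (338,245) and the spoon at (330,320). In the side view, the orange cap is at (276,207).

```bash
cat > h.py <<'E'
import cv2,numpy as np
def K(s): return np.array([[s["fx"],0,s["cx"]],[0,s["fy"],s["cy"]],[0,0,1.]])
def ray(s,p):
    u=cv2.undistortPoints(np.array([[p]],float),K(s),np.array(s["dist_coeffs"]))[0,0]
    R=np.array(s["R"]);return -R.T@s["t"],R.T@np.array([u[0],u[1],1])
def plane(s,p,z):
    c,d=ray(s,p);return c+d*(z-c[2])/d[2]
def tri(a,b):
    A=np.zeros((3,3));y=np.zeros(3)
    for c,d in(a,b):
        d=d/np.linalg.norm(d);P=np.eye(3)-np.outer(d,d);A+=P;y+=P@c
    X=np.linalg.solve(A,y);return X
def proj(s,X):
    R=np.array(s["R"]);return cv2.projectPoints(np.array(X,float).reshape(-1,3),cv2.Rodrigues(R)[0],np.array(s["t"],float),K(s),np.array(s["dist_coeffs"]))[0][:,0]
def orange(s):
    h=cv2.cvtColor(s["frame"],cv2.COLOR_RGB2HSV)
    m=cv2.inRange(h,(4,170,110),(16,255,255))
    n,l,st,ce=cv2.connectedComponentsWithStats(m)
    i=1+np.argmax(st[1:,4]);return (l==i).astype(np.uint8),st[i],ce[i]
E
python3 - <<'E'
import pickle;from h import *
d=pickle.load(open("s0.pkl","rb"))
a,b=d["scene"],d["side"]
for s in(a,b):
    m,st,ce=orange(s);print(st,ce,plane(s,ce,.119))
X=tri(ray(a,orange(a)[2]),ray(b,orange(b)[2]));print("tri",X)
for n,p,q,z in(("bluecap",(167,171),(181,194),.135),("timer",(286,264),(321,236),.053),("tum",(206,143),(184,152),.089),("mug",(247,165),(240,158),.089),("soap",(343,217),(361,184),.197),("spoon",(330,320),(375,262),.005),("cupboardcorner",(272,213),(284,193),0)):
    print(n,tri(ray(a,p),ray(b,q)),plane(a,p,z),plane(b,q,z))
w=d["wrist"]["frame"][:,:,::-1]
ca=cv2.resize(a["frame"][190:265,215:290,::-1],(400,400),interpolation=2)
cv2.imwrite("pics/c.png",np.hstack([cv2.resize(w,(400,300)),cv2.resize(ca,(300,300))]))
E
```

```text
[236 204  19  21 297] [245.24579125 214.5016835 ] [ 0.48508177 -0.27453524  0.119     ]
[268 202  17  15 122] [275.83606557 210.82786885] [ 0.47352016 -0.27967823  0.119     ]
tri [ 0.4773682  -0.2791188   0.12134909]
bluecap [4.58851817e-01 1.33338071e-04 1.40416169e-01] [0.46402012 0.00723696 0.135     ] [0.46309498 0.00260465 0.135     ]
timer [ 0.47551569 -0.41688074  0.0425754 ] [ 0.46955218 -0.42144562  0.053     ] [ 0.46488047 -0.41726661  0.053     ]
tum [0.68855606 0.08440311 0.09707749] [0.69343265 0.09187542 0.089     ] [0.701796   0.09031375 0.089     ]
mug [ 0.67025777 -0.11884448  0.11527652] [ 0.68644781 -0.09983651  0.089     ] [ 0.71320519 -0.10663088  0.089     ]
soap [ 0.55890169 -0.5051907   0.19467439] [ 0.55776348 -0.50594149  0.197     ] [ 0.55495798 -0.50495712  0.197     ]
spoon [ 0.42883774 -0.58131403  0.01902455] [ 0.43562873 -0.57825395  0.005     ] [ 0.44227737 -0.58317816  0.005     ]
cupboardcorner [ 0.58996969 -0.28241957  0.0688464 ] [ 0.64231791 -0.23898759  0.        ] [ 0.66974921 -0.26949751  0.        ]
```

View pics/c.png

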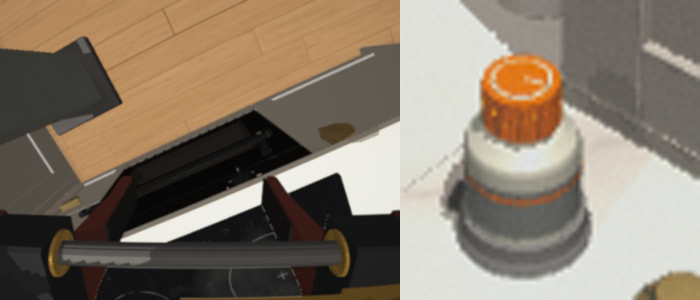

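The crop shows the orange cap clear on all sides, with its mark on top. Triangulation puts the cap at about (0.478, -0.278) and height 0.121, as expected. The wrist camera sees the jaws at the bottom of its frame. Next I'll move above the cap, confirm with the wrist camera, and check how far the panel base is.

Run:
```python
from station import r
import pickle;from h import *
d=pickle.load(open("s0.pkl","rb"))
for p in((275,208),(300,225),(350,258),(440,325)): print("panel",plane(d["scene"],p,0)[:2])
for p in((285,193),(310,198),(410,225)): print("panel side",plane(d["side"],p,0)[:2])
P=[.450,-.262,.42]
print(r.inverse_kinematics(P,[180,0,30]))
r.reach(P,[180,0,30])
s=r.sense();print(s["clock"],s["tcp_pos"],s["orientation"],s["joints"],s["contact_force"])
w=r.snapshot("wrist");pickle.dump(w,open("w1.pkl","wb"))
print("cam",ray(w,(256,192)))
m,st,ce=orange(w);print(st,ce,plane(w,ce,.135),proj(w,[.478,-.278,.135]))
cv2.imwrite("pics/d.png",w["frame"][:,:,::-1])
```

```text
panel [ 0.66632812 -0.23128707]
panel [ 0.65465539 -0.3338886 ]
panel [ 0.63734301 -0.51181906]
panel [ 0.59156575 -0.78213079]
panel side [ 0.67050199 -0.27281278]
panel side [ 0.66558459 -0.35928029]
panel side [ 0.61603741 -0.68818528]
[-3.39526978e+01 -6.78787989e+00  8.08530917e+01 -2.54444375e-14
  1.05934788e+02  2.60473022e+01]
3.0583 [ 0.4503488  -0.26145008  0.41995676] [-1.79989754e+02 -6.88194571e-03  3.00764424e+01] [-3.38843569e+01 -6.78228180e+00  8.08523264e+01  1.11083387e-02
  1.05936140e+02  2.60422495e+01] [ 0.26176493 -0.34085159 -0.27887584]
cam (array([ 0.52175795, -0.22119828,  0.39950112]), array([-0.26257625, -0.15837238, -0.95188402]))
[ 271  143   39   38 1053] [289.21462488 160.92877493] [ 0.48553449 -0.27531239  0.135     ] [[287.17170784 170.25367008]]
```

View pics/d.png

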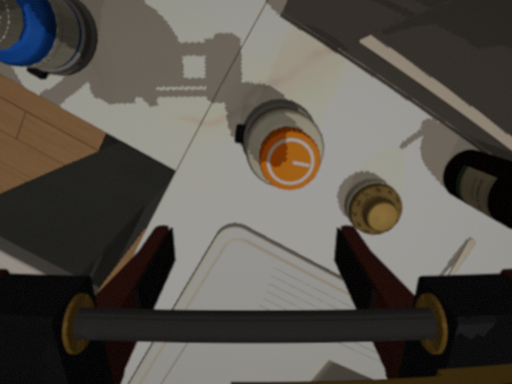

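The wrist view shows the cap with its white ring around (290,158), free space round it, and the timer at (374,207). The jaws straddle the bottom of the frame. Half of the cap is in shadow, so I'll loosen the mask and fit the concentric ring.

Run:
```python
import pickle;from h import *
w=pickle.load(open("w1.pkl","rb"))
hsv=cv2.cvtColor(w["frame"],cv2.COLOR_RGB2HSV)
m=cv2.inRange(hsv,(3,150,40),(20,255,255));m[:120]=0;m[200:]=0;m[:,:250]=0;m[:,335:]=0
c=np.vstack([k for k in cv2.findContours(m,0,2)[0] if len(k)>15]);hull=cv2.convexHull(c)
print("hull",cv2.minEnclosingCircle(hull),cv2.fitEllipse(hull))
f=np.zeros_like(m);cv2.fillPoly(f,[hull],255);f=cv2.erode(f,np.ones((7,7)))
wm=((f>0)&(m==0)|((f>0)&(hsv[:,:,1]<150))).astype(np.uint8)
ys,xs=np.nonzero(wm)
c0=np.array([290.,158])
rr=np.hypot(xs-c0[0],ys-c0[1]);k=rr>17
e=cv2.fitEllipse(np.c_[xs,ys][k].astype(np.float32));print("ring",e,k.sum(),plane(w,e[0],.135))
# top/bottom rim silhouettes: compare with predicted hull
C=plane(w,e[0],.135)
t=np.linspace(0,6.28,90)
P=np.r_[[[C[0]+.025*np.cos(a),C[1]+.025*np.sin(a),z] for a in t for z in(.135,.103)]]
h2=cv2.convexHull(proj(w,P).astype(np.float32));print("bbox meas",cv2.boundingRect(hull),"pred",cv2.boundingRect(h2))
# mark direction
kk=(rr<15);xm,ym=xs[kk].mean(),ys[kk].mean();M=plane(w,(xm,ym),.135);print("mark",xm,ym,np.degrees(np.arctan2(*(M-C)[[1,0]])))
```

```text
hull ((288.18829345703125, 157.70387268066406), 31.22761344909668) ((288.64251708984375, 157.8955535888672), (59.76643371582031, 61.962589263916016), 153.54367065429688)
ring ((289.916015625, 160.85565185546875), (43.508209228515625, 45.357608795166016), 46.92710876464844) 647 [ 0.48587565 -0.27577762  0.135     ]
bbox meas (260, 127, 60, 62) pred (258, 125, 63, 65)
mark 297.96666666666664 162.91666666666666 -74.34502074346307
```

Run:
```python
import pickle;from h import *
d=pickle.load(open("s0.pkl","rb"))
t=np.linspace(0,6.28,90)
for n,(x,y) in(("scene",(245,214)),("side",(276,207))):
    s=d[n];hsv=cv2.cvtColor(s["frame"],cv2.COLOR_RGB2HSV)
    m=cv2.inRange(hsv,(2,130,40),(20,255,255));q=np.zeros_like(m);q[y-16:y+14,x-16:x+16]=1;m*=q
    ys,xs=np.nonzero(m);b=cv2.boundingRect(np.c_[xs,ys])
    print(n,"meas bbox centre",b[0]+b[2]/2,b[1]+b[3]/2,b)
    for C in((.4859,-.2758),(.478,-.278)):
        p=proj(s,[[C[0]+.025*np.cos(a),C[1]+.025*np.sin(a),z] for a in t for z in(.135,.103)])
        print(C,(p.min(0)+p.max(0))/2+.5,p.min(0),p.max(0))
```

```text
scene meas bbox centre 245.5 215.0 (235, 204, 21, 22)
(0.4859, -0.2758) [246.25030722 215.15684688] [235.82285803 203.43488026] [255.67775641 225.87881349]
(0.478, -0.278) [244.79369972 217.09281759] [234.30913094 205.2905689 ] [254.27826849 227.89506628]
side meas bbox centre 276.0 208.0 (267, 198, 18, 20)
(0.4859, -0.2758) [275.97335844 208.10512087] [266.72626703 197.50799732] [284.22044985 217.70224442]
(0.478, -0.278) [276.1627859  210.17566787] [266.87121128 199.51820205] [284.45436053 219.8331337 ]
```

All three views agree on the cap at (0.4857, -0.2757) within about 1 px; the earlier triangulation was biased by the half-masked cap. Next I'll approach and grip.

```bash
cat > g.py <<'E'
from station import r
import numpy as np
C=np.array([.4857,-.2757])
def st(l):
    s=r.sense();print(l,round(s["clock"],2),s["tcp_pos"].round(4),s["orientation"].round(2),"F",s["contact_force"].round(1),"M",s["torque"].round(2),"op",round(s["opening"],4));return s
E
python3 - <<'E'
from g import *
r.reach([*C,.37],[180,0,30]);st("above")
r.servo_line([*C,.290],speed=.06);st("down")
r.grab(40);s=st("grip")
from h import *
import pickle
a=r.snapshot("scene");cv2.imwrite("pics/e.png",cv2.resize(a["frame"][150:270,190:340,::-1],(600,480)))
E
```

```text
above 3.47 [ 0.486  -0.2754  0.3681] [-1.7977e+02  1.2000e-01  3.0050e+01] F [-1.1  0.2 -0.1] M [-0.04  0.13 -0.03] op 0.0879
down 4.95 [ 0.4858 -0.2758  0.2905] [ 1.7996e+02 -2.0000e-02  3.0000e+01] F [ 0.  -0.2 -0.2] M [-0.04  0.14  0.03] op 0.0878
grip 5.63 [ 0.4856 -0.2755  0.29  ] [-1.7995e+02  1.0000e-02  3.0010e+01] F [-2.2  2.5  0.8] M [ 0.35  0.44 -0.02] op 0.0495
```

View pics/e.png

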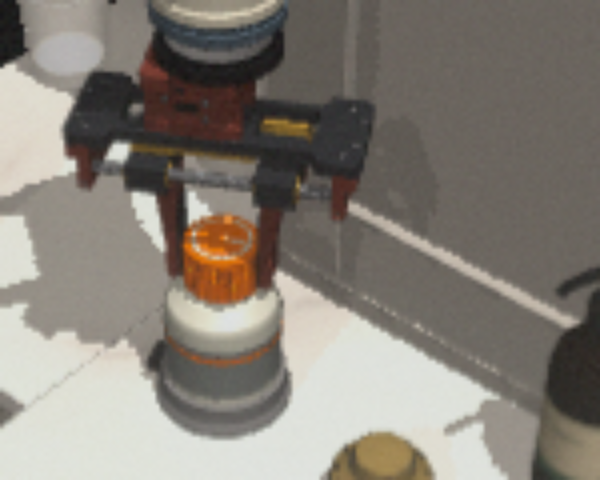

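The picture shows both fingers gripping the upper cap; the opening of 49.5 mm matches the 50 mm cap, and the side load is small. Next I'll press.

Run:
```python
from g import *
for z in(.286,.2835,.282):
    r.servo_line([*C,z],speed=.02);r.wait(.15);st(z)
```

```text
0.286 6.18 [ 0.4857 -0.2756  0.2874] [ 1.7993e+02 -4.0000e-02  3.0010e+01] F [-2.6  3.3  6.8] M [0.54 0.67 0.01] op 0.0496
0.2835 6.61 [ 0.4858 -0.2757  0.2852] [ 1.799e+02 -6.000e-02  3.001e+01] F [-2.4  3.   7.1] M [ 0.44  0.73 -0.02] op 0.05
0.282 7.01 [ 0.4858 -0.2757  0.2838] [ 1.799e+02 -6.000e-02  3.000e+01] F [-3.8  2.8  7.8] M [0.51 0.71 0.04] op 0.0497
```

Run:
```python
from g import *
for z in(.2805,.279,.2775):
    r.servo_line([*C,z],speed=.02);r.wait(.15);s=st(z)
    if s["contact_force"][2]>13: break
```

```text
0.2805 7.41 [ 0.4857 -0.2756  0.2828] [ 1.7988e+02 -6.0000e-02  3.0010e+01] F [-4.4  4.3  9.7] M [ 0.64  0.88 -0.04] op 0.0498
0.279 7.81 [ 0.4856 -0.2756  0.2828] [ 1.7984e+02 -9.0000e-02  3.0010e+01] F [-6.3  4.9 16.7] M [1.03 1.31 0.06] op 0.0497
```

The push hit the firm stop at 7.2 mm and 17 N. Next I'll twist with the push held.

Run:
```python
from g import *
for y in(38,46,55,64,73,82,90):
    r.reach([*C,.279],[180,0,y]);s=st(y)
    if abs(s["torque"][2])>1.5 or s["tcp_pos"][2]<.2805: print("stop");break
r.wait(.2);st("end")
from h import *
a=r.snapshot("scene");cv2.imwrite("pics/f.png",cv2.resize(a["frame"][150:270,190:340,::-1],(600,480)))
```

```text
38 8.07 [ 0.4861 -0.2753  0.2828] [ 1.7979e+02 -1.5000e-01  3.8080e+01] F [-2.7  5.8 14.8] M [1.07 0.94 0.07] op 0.0495
46 8.32 [ 0.4861 -0.2752  0.2828] [ 1.7978e+02 -1.3000e-01  4.6090e+01] F [-3.4  6.4 16. ] M [1.18 1.   0.08] op 0.0494
55 8.6 [ 0.486  -0.2752  0.2828] [ 1.7979e+02 -8.0000e-02  5.5080e+01] F [-3.8  6.2 16. ] M [1.21 1.11 0.05] op 0.0496
64 8.88 [ 0.486  -0.2751  0.2828] [ 1.7979e+02 -5.0000e-02  6.4090e+01] F [-3.9  5.9 15.8] M [1.17 1.15 0.06] op 0.0499
73 9.15 [ 0.4859 -0.2752  0.2828] [179.8   -0.    73.08] F [-4.6  7.5 16. ] M [1.15 1.21 0.05] op 0.05
82 9.43 [ 0.4858 -0.2754  0.2828] [1.7982e+02 6.0000e-02 8.2070e+01] F [-5.4  6.2 16.3] M [0.98 1.27 0.06] op 0.0497
90 9.68 [ 0.4858 -0.2756  0.2828] [1.7982e+02 1.2000e-01 9.0060e+01] F [-4.9  5.1 15.8] M [0.8  1.24 0.02] op 0.0498
end 9.88 [ 0.4857 -0.2756  0.2828] [1.7982e+02 1.2000e-01 9.0020e+01] F [-6.   4.9 16.5] M [0.73 1.25 0.08] op 0.0493
```

View pics/f.png

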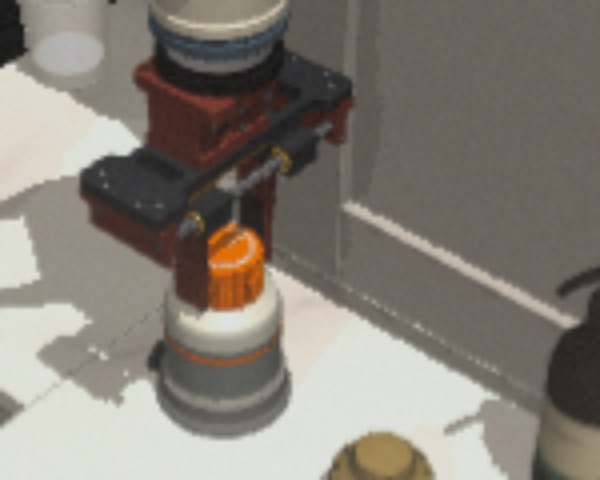

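Turned 60° with the push held. The mark line on the top seems to have turned as well, and the end stop hasn't been felt yet. I'll turn in small steps until the stop is felt, which confirms the twist.

Run:
```python
from g import *
for y in(93,95,97,99,101,103):
    r.reach([*C,.279],[180,0,y]);s=st(y)
    if s["torque"][2]<-.3 or s["torque"][2]>.4: print("stop");break
```

```text
93 10.18 [ 0.4858 -0.2756  0.2828] [1.7983e+02 1.3000e-01 9.3030e+01] F [-6.8  4.8 15.7] M [0.73 1.23 0.07] op 0.0496
95 10.43 [ 0.4858 -0.2757  0.2828] [1.7983e+02 1.4000e-01 9.5020e+01] F [-4.8  4.8 15.4] M [0.75 1.22 0.09] op 0.0497
97 10.68 [ 0.4858 -0.2757  0.2828] [1.7983e+02 1.5000e-01 9.7020e+01] F [-5.8  4.3 15.9] M [0.68 1.19 0.06] op 0.0495
99 10.93 [ 0.4858 -0.2755  0.2828] [1.7983e+02 1.3000e-01 9.9020e+01] F [-5.3  5.7 15.4] M [0.84 1.25 0.01] op 0.0497
101 11.18 [ 0.4858 -0.2753  0.2828] [1.7984e+02 8.0000e-02 1.0103e+02] F [-5.4  6.6 15.7] M [ 1.09  1.22 -0.05] op 0.0497
103 11.43 [ 0.4858 -0.275   0.2828] [1.7984e+02 4.0000e-02 1.0303e+02] F [-6.6  8.7 17.8] M [ 1.35  1.3  -0.18] op 0.0494
```

The moment starts to rise at about 71° (1.24 rad), which matches the 1.2 rad stop, so the cap turned with the jaws. I'll ease off the stop and lift.

Run:
```python
from g import *
r.reach([*C,.279],[180,0,100]);st("ease")
for z in(.286,.293,.297,.303):
    r.servo_line([*C,z],speed=.04);s=st(z)
    if s["contact_force"][2]<-8: print("held?");raise SystemExit
r.servo_line([*C,.375],speed=.06);r.wait(.5);st("top")
from h import *
import pickle
d={n:r.snapshot(n) for n in("scene","side","wrist")};pickle.dump(d,open("s1.pkl","wb"))
cv2.imwrite("pics/i.png",np.hstack([cv2.resize(d["scene"]["frame"][110:270,190:340,::-1],(400,427)),cv2.resize(d["side"]["frame"][110:270,150:300,::-1],(400,427))]))
```

```text
ease 11.68 [ 0.4858 -0.2754  0.2828] [1.7984e+02 1.1000e-01 9.9990e+01] F [-5.3  6.5 16.4] M [ 0.96  1.16 -0.26] op 0.0493
0.286 12.01 [ 0.4859 -0.2754  0.2881] [1.7988e+02 6.0000e-02 1.0002e+02] F [-3.4  5.4  9.8] M [ 0.78  0.66 -0.08] op 0.0495
0.293 12.33 [ 0.4858 -0.2754  0.2936] [ 1.7996e+02 -3.0000e-02  1.0002e+02] F [-1.5  5.6  4.9] M [ 0.82  0.37 -0.17] op 0.05
0.297 12.58 [ 0.4856 -0.2757  0.2969] [-1.7996e+02 -2.0000e-02  9.9990e+01] F [-1.5  3.4  2.6] M [ 0.57  0.51 -0.04] op 0.0496
0.303 12.88 [ 0.4859 -0.2761  0.3035] [1.7995e+02 9.0000e-02 9.9980e+01] F [-0.3  0.3 -0.2] M [-0.05  0.04 -0.02] op 0.0496
top 14.73 [ 0.4857 -0.2757  0.375 ] [180.   0. 100.] F [0.6 1.1 0.3] M [-0.06  0.05 -0.03] op 0.0496
```

View pics/i.png

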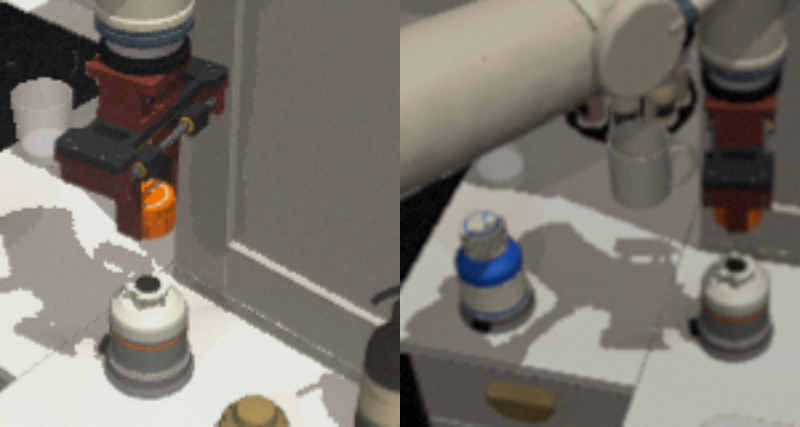

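The cap is held above the bottle, which now shows its open neck. The blue bottle is still shut, and the mug, glass and timer are in place. The cap is 85 mm above its shut height, within the 40–177 mm window.

```bash
python3 -c "
from g import *
st('final');r.hand_in()"
```

```text
final 14.88 [ 0.4857 -0.2757  0.375 ] [180.   0. 100.] F [-0.1  0.2 -0.4] M [ 0.02  0.09 -0.03] op 0.0496
the job is handed in; nothing more can be done
```

The white bottle is open. I handed the job in with the orange cap still gripped, level and still, about 85 mm above its shut height and centred over the bottle. The clock read 14.9 s of the 32 s allowed.

- **Press and twist:** The cap reached its firm stop at about 7.2 mm, with 17 N of push. I kept it pressed while turning it about 73° anticlockwise. The moment began to rise at about 71°, which fits the 1.2 rad end stop. I then eased back 3° and lifted.
- **Last checks:** The opening was 49.6 mm, against a 50 mm cap, and outside forces were under 1 N. The last pictures show the neck bare, the blue bottle shut, and the mug, glass, timer and soap (partly in frame) apparently where they were. The spoon was not in the last pictures I viewed, but the arm never went near it.
- **Disagreement:** My first position for the cap was about 8 mm off, because the colour mask missed its shaded half. I corrected it before gripping, and all three cameras then agreed to about 1 pixel.
- **Not measured:** I did not measure the cap's angle directly from its mark after the twist. That it came free rests on the rise at the stop and on the cap lifting without resistance.

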